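Blow a fresh press-brake bend clean and hold the magnifier over it in focus

ROBOT

A 6-joint arm with a two-finger parallel gripper is mounted at the origin on the work surface. World frame = base frame: x ahead of the robot, y to its left, z up, the work surface at z = 0. Lengths are in mm, angles in rad, forces in N, time in s.
With the tool pointing down it reaches from about 375 to 925 mm from the base axis. Payload 5.7 kg.
Tool frame: the origin (TCP) lies midway between the tips of the shut fingers; the grasp point (between the pads) lies 19 mm behind it (grip_point_offset is the distance from the TCP to the grasp point, in mm); z points along the fingers, y is the line along which they close (so a half turn about z gives the same grasp; the last joint's range is limited). The gripper opens to 88 mm and grips with 3 to 60 N. Pads are 20 mm wide; open, the fingers measure 115 mm over their backs; the gripper's body (75 mm by 178 mm) begins 61 mm behind the grasp point.
Start: joints at [-1.303, 0.359, 1.51, -0, 1.272, -0.115], TCP at [224.094, -556.546, 222.623] pointing down, gripper open.
Joint ranges: [-2.97, 2.97], [-1.01, 2.36], [0.21, 2.38], [-0.96, 4.11], [0.2, 2.71], [-2.98, 2.98]. Speed limits (rad/s): [2.39, 2.39, 3.14, 3.14, 3.14, 3.14].

INTERFACE

Orientations are given as a rotation vector (axis times angle).
In Python, from bench import * gives the robot as it stands.
- The arm moves only by the shell command python3 -m creep 'ROWS' [FORCE]. ROWS is JSON, a list of rows, each a list of 3 entries, a list of its own where there are three numbers: the shift along the tool's x, y, z as a fraction of full scale, then the turn, a rotation vector about the tool's x, y, z as a fraction of full scale, then the opening, from 0 (shut) to 1 (fully open). In form: [[[dx, dy, dz], [ax, ay, az], grip], ...]. A call has 1 to 10 rows; each row shifts and turns the commanded pose from where the row before left it, along the tool's axes as they then stand; what a row does not reach is not made up. Full scale, the value 1, is 0.2 m for a shift and pi/2 rad for a turn. A row lasts 1/12 s, in which the tool goes at most 41.7 mm and 7.16 degrees, less where a joint would pass 70% of its speed; a pose out of reach is approached as far as the arm can. A call with a number of a shift or a turn outside -1 to 1 is refused whole. A call with a gripper value outside its range is refused whole. The fingers move at their own pace and stop on an object; FORCE is the grip in N (left out, the last holds). Time passes only in rows, so rows that do not move let the fingers close. It gives the time, the measured TCP pose, the force, the opening and the grip force at its end, in the units of the state.
- sense(): the state, without advancing time (a new reading comes with each control period).
- get_image(name): name is "scene" or "side" or "wrist"; returns a dict with "color" (384x512x3 uint8, blue, green, red), "range_z" (384x512 float32, mm along the optical axis (not along the pixel's ray), 0 where there is no reading), "camera_matrix" (3x3 intrinsics, pixels), "T" (4x4, takes a point from camera to world coordinates). Camera axes: x right, y up, looking along -z (the intrinsics and any distortion apply to the point x, -y, -z); pixel columns grow to the right and rows downward; lengths in mm; the calibration is good to about 2 mm. A picture is of the moment at which its call begins.
- sign_off(): hands the job in; it is judged then, once.
The state is a dict: "time": time; "joints": joint angles; "qvel": joint speeds; "joint_efforts": joint torques, N m; "ee_pos": TCP position; "eef_rot": TCP orientation; "ft_force": force on the tool from outside, world axes, zero at the start; "moment": the same for the moment, N m; "finger_gap": finger opening in mm; "grasp_force": force on a finger pad.
Only numpy, scipy, OpenCV 4.12 (cv2) and the standard library are available. Lean on these libraries where they do the work, as an engineer would, in place of code of your own. Each camera call takes 0.05 s, during which the arm holds its last target. There are 200 camera calls.

TASK

Check the fresh bend for cracks: first squeeze the trigger of the clamped air gun fully home to blow the bend clean, and let it spring back. Then pick up the hand magnifier by its handle and hold it level above the bent bracket, the middle of the lens straight over the yellow band on the bend and at the same height as the red tip of the height gauge's pointer, which is set to the lens's working height. Finish while still holding it there, steady, and leave the bracket, the gauge's setting and the other pieces where they are.

Things in the scene. Friction and masses are not known exactly. Their poses are not given: they have to be found in the camera images.
- plate: ground steel inspection plate, 280 x 480 x 30 mm, fixed on the bench; origin at the centre of its underside, top 30 mm above the bench. The air gun, bracket, height gauge and caliper stand on it.
- gun: blue pistol-type air blow gun lying on its side, fixed to the plate by a clamp and grey magnetic base. In its frame the nozzle points to +y and the grip runs 112 mm towards -x (26 mm wide in y, 30 mm high, centre line y = -8 mm, 55 mm above the plate, free space below). Origin on the plate under the root of the grip. Highest point 72 mm above the plate; a hose leaves the grip's end.
- gun_squeeze (a point): where the hand squeezes, 64 mm along the grip towards -x from the gun's origin, 55 mm above the plate; axes as the gun's, y is the squeezing direction. Here the back of the grip lies 21 mm towards -y and the trigger's front face 32 mm towards +y at rest, 22 mm when fully squeezed: fingers closing along y centre on this point.
- trigger (a joint): black lever on the front (+y) side of the gun's grip, 76 mm long, 20 mm high, 8 mm thick, hinged next to the valve body about a vertical axis: 0 rad at rest, 0.20 rad fully squeezed; its spring takes about 3 N at the squeeze point to start and 8 N fully home, and pushes it back to 0.
- bracket: freshly bent steel bracket, 90 mm long, standing like a tent on the plate with its 90-degree bend up, two 3 mm thick legs, 72 mm wide at the foot and 36 mm high, 240 g, loose. Origin at the centre of its foot on the plate; the bend line runs along its x axis.
- bend_mark (a point): centre of the 8 mm wide yellow paint band across the top of the bracket's bend: the spot to look at, 12 mm towards +x from the bracket's centre, 36 mm above the plate.
- gauge: height gauge with grey foot 70 x 90 x 34 mm and upright steel beam 280 mm high, fixed on the plate; origin under the beam on the plate; its pointer reaches from the black carriage towards -y.
- pointer_tip (a point): red tip of the height gauge's pointer, 80 mm from the beam in the gauge's -y direction and 95 to 130 mm above the plate: its height is the height for the middle of the lens. Its axes are the gauge's, z up.
- magnifier: hand magnifier with battery handle, about 180 g, lying flat on the bench, loose. Lens in a black rim 82 mm across, 20 mm thick; origin at the underside of the lens's centre. White handle along -x, 58 to 168 mm from the lens's centre, 26 mm wide (y), 24 mm high, flat upright sides. z is the lens's axis (up when level). Centre of mass about 80 mm from the lens's centre.
- lens_centre (a point): middle of the magnifier's lens, 10 mm above the underside of the rim.
- magnifier_grip (a point): place to grip the magnifier: on the white handle, 88 mm from the lens's centre along -x, at half the handle's height (12 mm above its underside).
- punch: bystander: steel press-brake punch segment, about 30 x 60 x 80 mm, standing loose on the bench, origin under its centre.
- die: bystander: steel V-die segment, 60 x 60 x 50 mm, loose on the bench, origin under its centre.
- spare_bracket: bystander: a second bent bracket without paint, 90 mm long, 36 mm high, standing bend-up on the bench, origin at the centre of its foot.
- caliper: bystander: digital caliper 225 mm long, 12 mm thick, lying along y on the plate near the bracket, origin at the middle of its underside.
There are look-alikes about, which are no part of the job. What is shaped like the bracket but blue is not meant.

How it is judged:
By the outcome, as a careful person would: the job done as asked, in the order asked, and still so for the second after the job is handed in, while the arm keeps its last pose, push and grip.
It also fails if it takes over 51 s, if anything falls off the work surface, if the arm or the gripper's body presses on something with over 40 N, if the wrist force passes 120 N, or if a joint passes its speed limit or range.

## Working session

There is one attempt and no reset: what is moved stays moved. The work goes in short steps, Python scripts to look and compute and a shell command to move; the robot and the scene stay as the last step left them, time stands still between calls to the robot, and variables do not carry over. Pictures are saved under pics/ and viewed, at most 10 in all, crops included, and the job is handed in when it is done.

```bash
ls; mkdir -p pics; python3 - <<'E'
from bench import *
import cv2,numpy as np
s=sense();print({k:np.round(v,3).tolist() for k,v in s.items()})
for n in ("scene","side","wrist"):
    d=get_image(n);np.savez(f"pics/{n}0.npz",**d);cv2.imwrite(f"pics/{n}0.png",d["color"]);print(n,d["camera_matrix"].round(1).tolist(),d["T"].round(3).tolist())
a=[cv2.imread(f"pics/{n}0.png") for n in("scene","side")]
E
```

```text
pics
{'time': 0.0, 'joints': [-1.303, 0.359, 1.511, -0.0, 1.272, -0.115], 'qvel': [-0.001, 0.001, -0.001, -0.001, 0.001, 0.001], 'joint_efforts': [-0.001, -51.538, -27.073, 0.067, 0.035, -0.0], 'ee_pos': [223.913, -555.924, 221.825], 'eef_rot': [-3.082, -0.597, 0.0], 'ft_force': [-0.519, 0.172, -1.149], 'moment': [0.006, 0.061, -0.034], 'grasp_force': 0.0, 'finger_gap': 87.853}
scene [[347.2, 0.0, 255.2], [0.0, 347.2, 191.0], [0.0, 0.0, 1.0]] [[-0.415, -0.737, 0.533, 1160.198], [0.91, -0.341, 0.237, 306.743], [0.007, 0.583, 0.812, 979.927], [0.0, 0.0, 0.0, 1.0]]
side [[381.5, 0.0, 252.0], [0.0, 381.5, 191.7], [0.0, 0.0, 1.0]] [[0.968, 0.17, -0.184, 393.978], [-0.251, 0.658, -0.71, -631.197], [0.001, 0.733, 0.68, 770.425], [0.0, 0.0, 0.0, 1.0]]
wrist [[338.3, 0.0, 249.2], [0.0, 338.3, 189.3], [0.0, 0.0, 1.0]] [[0.374, 0.895, 0.241, 288.877], [-0.927, 0.362, 0.095, -529.785], [-0.002, -0.259, 0.966, 382.899], [0.0, 0.0, 0.0, 1.0]]
```

View pics/scene0.png

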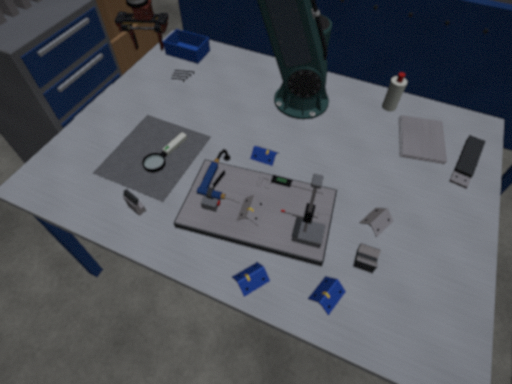

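View pics/side0.png

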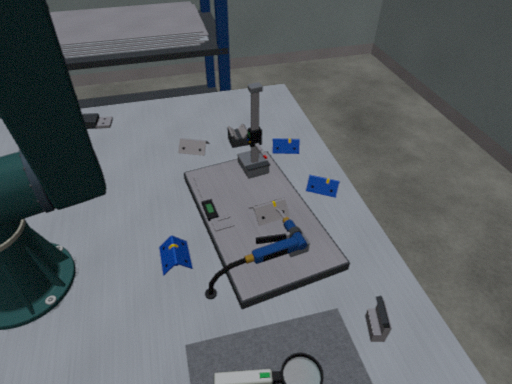

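Scene: gun at about (210,185), bracket (250,210), red pointer tip (283,211), gauge (312,225) and magnifier lens (153,161) with its handle to (183,137). In the side view the gun grip runs (255,258)-(300,243), the bracket is at (272,212), the pointer tip at (265,157) and the lens at (302,375). Next I'll enlarge these areas.

```bash
cat > h.py <<'E'
import numpy as np,cv2
def ray(d,u,v):
    K,T=d["camera_matrix"],d["T"]
    c=np.array([(u-K[0,2])/K[0,0],-(v-K[1,2])/K[1,1],-1.]);return T[:3,3],T[:3,:3]@c
def onz(d,u,v,z):
    o,r=ray(d,u,v);return o+r*(z-o[2])/r[2]
def two(d1,p1,d2,p2):
    o1,r1=ray(d1,*p1);o2,r2=ray(d2,*p2)
    s=np.linalg.lstsq(np.c_[r1,-r2],o2-o1,rcond=None)[0]
    a,b=o1+s[0]*r1,o2+s[1]*r2;return (a+b)/2,np.linalg.norm(a-b)
def dep(d,u,v):
    o,r=ray(d,u,v);return o+r*d["range_z"][int(round(v)),int(round(u))]
def proj(d,p):
    T,K=d["T"],d["camera_matrix"];c=T[:3,:3].T@(np.asarray(p,float)-T[:3,3]);return K[0,0]*c[0]/-c[2]+K[0,2],K[1,1]*-c[1]/-c[2]+K[1,2]
def load(n): return dict(np.load(f"pics/{n}.npz"))
def crop(n,x0,x1,y0,y1,k):
    return cv2.resize(load(n)["color"][y0:y1,x0:x1],None,fx=k,fy=k,interpolation=cv2.INTER_CUBIC)
E
python3 - <<'E'
from h import *
a=crop("scene0",175,340,145,260,4);b=crop("side0",180,350,80,305,2.6)
cv2.imwrite("pics/sc.png",a);cv2.imwrite("pics/si.png",b);print(a.shape,b.shape)
E
```

```text
(460, 660, 3) (585, 442, 3)
```

View pics/sc.png

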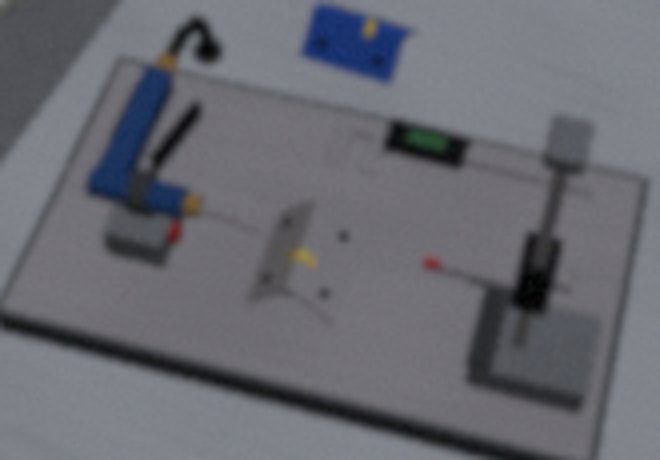

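View pics/si.png

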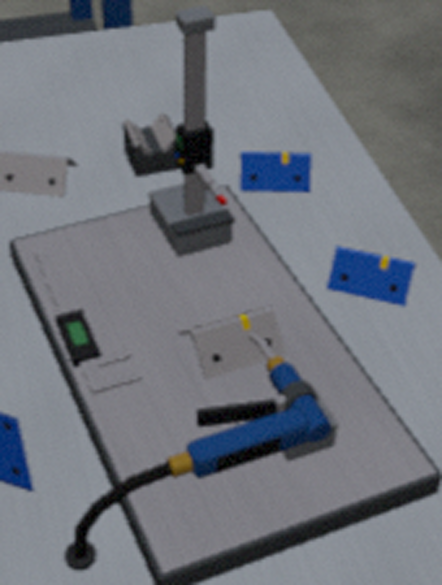

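View pics/wrist0.png

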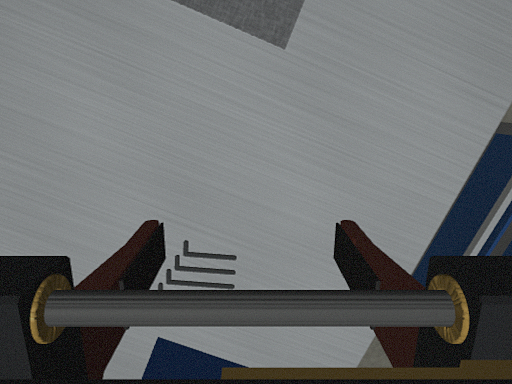

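The crops show: scene, grip from (166,62) to (110,170) in crop pixels, black trigger (155,160)-(198,108), yellow band (303,257), red tip (432,264). Side, yellow band (245,322), red tip (222,199), grip (190,458)-(290,420). The wrist view shows only bare bench. Next I'll measure these with masks.

```bash
cat > m.py <<'E'
from h import *
S,D=load("scene0"),load("side0")
def comp(d,lo,hi,box,mn=3,pr=None):
    x0,x1,y0,y1=box
    hsv=cv2.cvtColor(d["color"],cv2.COLOR_BGR2HSV)
    m=cv2.inRange(hsv,np.array(lo),np.array(hi));k=np.zeros_like(m);k[y0:y1,x0:x1]=m[y0:y1,x0:x1]
    n,l,st,c=cv2.connectedComponentsWithStats(k)
    i=sorted([i for i in range(1,n) if st[i,4]>=mn],key=lambda i:-st[i,4])
    return [(c[j],st[j,4],l==j) for j in i]
def cloud(d,m):
    v,u=np.nonzero(m);return np.array([dep(d,a,b) for a,b in zip(u,v)])
E
python3 - <<'E'
from m import *
Y=([18,90,90],[35,255,255]);R=([0,120,60],[8,255,255]);B=([100,120,50],[125,255,255])
bs,bd=(242,262,202,220),(262,285,195,215)
for nm,C,b1,b2 in(("yellow",Y,(240,262,200,220),(268,280,198,210)),("red",R,(275,292,204,218),(258,272,150,164))):
    a,b=comp(S,*C,b1),comp(D,*C,b2);print(nm,[(x[0].round(1),x[1]) for x in a],[(x[0].round(1),x[1]) for x in b])
    print(*[ (two(S,a[0][0],D,b[0][0])),dep(S,*a[0][0]),dep(D,*b[0][0])])
for d,b in((S,(190,235,155,200)),(D,(235,312,215,275))):
    c=comp(d,*B,b,20);print([(x[0].round(1),x[1]) for x in c])
    P=np.vstack([cloud(d,x[2]) for x in c[:3]]);t=P[(P[:,2]>92)&(P[:,2]<112)]
    r=cv2.minAreaRect(t[:,:2].astype(np.float32));print("gun top",len(t),np.median(t[:,2]),r,t.min(0),t.max(0))
# magnifier: white handle
for d,b in((S,(155,195,125,160)),(D,(205,285,365,384))):
    c=comp(d,[0,0,165],[180,60,255],b,10);print([(x[0].round(1),x[1]) for x in c])
    P=cloud(d,c[0][2]);r=cv2.minAreaRect(P[:,:2].astype(np.float32));print("handle",np.median(P[:,2]),r)
    np.savetxt("pics/x.txt",P)
# plate cloud height
for d,u,v in((S,270,190),(S,250,232),(D,300,235),(D,225,240)):print(dep(d,u,v))
E
```

```text
yellow [(array([250.1, 208.8]), np.int32(11))] [(array([273.9, 203.4]), np.int32(19))]
(array([629.12294666,  51.7475246 ,  61.88770268]), np.float64(4.035921731926627)) [631.42624869  54.73313057  69.11596557] [629.92986656  48.4490657   63.54045785]
red [] [(array([265. , 156.8]), np.int32(5))]Traceback (most recent call last):
  File "<stdin>", line 6, in <module>
IndexError: list index out of range
```

```bash
python3 - <<'E'
from m import *
B=([100,120,50],[125,255,255])
def red(d,b):
    x0,x1,y0,y1=b;c=d["color"].astype(float)[y0:y1,x0:x1];w=np.clip(c[...,2]-np.maximum(c[...,0],c[...,1])-25,0,None)
    v,u=np.mgrid[y0:y1,x0:x1];return ((u*w).sum()/w.sum(),(v*w).sum()/w.sum()),(w>0).sum()
a,b=red(S,(276,292,204,218)),red(D,(258,272,150,164));print("red",a,b,two(S,a[0],D,b[0]),dep(S,*a[0]),dep(D,*b[0]))
for d,b in((S,(190,235,155,200)),(D,(235,312,215,275))):
    c=comp(d,*B,b,20);print([(x[0].round(1),x[1]) for x in c])
    P=np.vstack([cloud(d,x[2]) for x in c[:3]]);t=P[(P[:,2]>92)&(P[:,2]<112)]
    r=cv2.minAreaRect(t[:,:2].astype(np.float32));print("gun top",len(t),np.median(t[:,2]),r,t.min(0),t.max(0))
for d,b in((S,(155,195,125,160)),(D,(205,285,365,384))):
    for th in (150,):
      c=comp(d,[0,0,th],[180,60,255],b,10);print([(x[0].round(1),x[1]) for x in c])
      if c:
        P=cloud(d,c[0][2]);r=cv2.minAreaRect(P[:,:2].astype(np.float32));print("handle",np.median(P[:,2]),r)
# lens rim: dark
for d,b in((S,(138,172,145,176)),(D,(278,326,350,384))):
    c=comp(d,[0,0,0],[180,255,48],b,10);print("rim",[(x[0].round(1),x[1]) for x in c][:3])
    P=cloud(d,c[0][2]);print(np.median(P[:,2]),cv2.minEnclosingCircle(P[:,:2].astype(np.float32)))
for d,u,v in((S,270,190),(S,250,232),(D,300,235),(D,225,240),(S,100,110),(D,60,250)):print(dep(d,u,v).round(1))
# plate corners on z=30 from view
for d,p in((S,(205,160)),(S,(337,190)),(D,(185,173)),(D,(268,152))):print("corner",onz(d,*p,30).round(1))
E
```

```text
red ((np.float64(282.47596153846155), np.float64(210.3028846153846)), np.int64(11)) ((np.float64(264.73858267716537), np.float64(156.2755905511811)), np.int64(12)) (array([635.11159684, 160.03368898, 135.37184545]), np.float64(0.47711282882695366)) [636.62811932 160.28015646 137.4315173 ] [633.89150212 156.74680188 138.20134013]
[(array([207.2, 178.8]), np.int32(246)), (array([215.4, 194.3]), np.int32(52))]
gun top 271 99.37828453090208 ((605.2521362304688, -107.93628692626953), (131.113525390625, 65.00994110107422), 32.956783294677734) [ 534.90282122 -128.80031063   92.33643834] [656.11350414 -46.19507301 106.09608142]
[(array([280.8, 246.4]), np.int32(654)), (array([288.7, 224.3]), np.int32(74))]
gun top 608 100.07570259641483 ((587.5053100585938, -92.35215759277344), (125.84449768066406, 77.27037048339844), 6.715760707855225) [ 527.17029937 -137.07309425   92.30661522] [653.40527355 -48.19262726 104.87225162]
[(array([176., 140.]), np.int32(70))]
handle 25.54973840196476 ((801.802490234375, -37.083343505859375), (991.3255615234375, 62.69218063354492), 40.192874908447266)
[(array([240.4, 377. ]), np.int32(593))]
handle 25.501775739703817 ((424.5986022949219, -483.0559997558594), (302.4918518066406, 104.62977600097656), 79.40104675292969)
rim [(array([156.5, 154.7]), np.int32(62)), (array([155.3, 168.8]), np.int32(62))]
18.30173064345638 ((544.3828125, -372.4073486328125), 42.97140121459961)
rim [(array([297.4, 366.1]), np.int32(247))]
19.840748944191546 ((487.1982727050781, -481.69989013671875), 176.18038940429688)
[514.4  73.8  33.3]
[687.4  80.4  32.2]
[646.3 -99.8  98.6]
[483.9 -15.3  31.6]
[ 413.  -734.3    2.3]
[94.5 38.  49.4]
corner [ 487.9 -191.4   30. ]
corner [416.9 278.7  30. ]
corner [419.7 272.4  30. ]
corner [691.3 310.6  30. ]
```

```bash
cat >> m.py <<'E'
from scipy.spatial.transform import Rotation as Ro
def go(s,p,xdir):
    """print turn (frac) then shift (frac) in new tool axes, to TCP p, tool down with x axis along xdir"""
    x=np.array([*xdir,0.]);x/=np.linalg.norm(x);z=np.array([0,0,-1.]);R=np.c_[x,np.cross(z,x),z]
    R0=Ro.from_rotvec(s["eef_rot"]).as_matrix();t=Ro.from_matrix(R0.T@R).as_rotvec()
    d=np.asarray(p)-s["ee_pos"]
    print("turn frac",(t/(np.pi/2)).round(4),"shift mm new axes",(R.T@d).round(1),"frac",(R.T@d/200).round(4),"old axes frac",(R0.T@d/200).round(4))
E
python3 - <<'E'
from m import *
B=([100,120,50],[125,255,255])
for d,b in((S,(190,235,155,200)),(D,(235,312,215,275))):
    c=comp(d,*B,b,20);P=np.vstack([cloud(d,x[2]) for x in c[:3]])
    t=P[(P[:,2]>97)&(P[:,2]<104)]
    print(len(t))
    for x in range(530,660,10):
        q=t[abs(t[:,0]-x)<5]
        if len(q):print(x,len(q),q[:,1].min().round(1),np.median(q[:,1]).round(1),q[:,1].max().round(1))
# magnifier handle
for d,b in((S,(155,195,125,160)),(D,(205,285,365,384))):
    c=comp(d,[0,0,150],[180,60,255],b,10);P=cloud(d,c[0][2]);P=P[(P[:,2]>20)&(P[:,2]<28)]
    print("handle",len(P),cv2.minAreaRect(P[:,:2].astype(np.float32)))
    m=P[:,:2].mean(0);u=np.linalg.svd(P[:,:2]-m)[2][0];print(m,u,Ro and np.degrees(np.arctan2(u[1],u[0])))
E
```

```text
192
530 1 -118.3 -118.3 -118.3
540 10 -125.2 -119.4 -111.1
550 14 -128.8 -115.5 -108.1
560 14 -127.8 -118.0 -110.2
570 14 -126.1 -116.7 -105.8
580 15 -125.8 -115.0 -106.5
590 14 -120.9 -112.9 -104.5
600 18 -121.7 -110.3 -102.2
610 14 -119.4 -110.1 -101.1
620 18 -118.1 -107.6 -98.8
630 18 -117.7 -107.3 -50.5
640 35 -117.3 -96.2 -49.3
650 7 -119.0 -109.6 -89.6
503
530 25 -136.2 -126.0 -116.3
540 39 -135.3 -127.3 -113.8
550 36 -134.5 -125.6 -115.1
560 34 -131.3 -123.7 -113.1
570 37 -132.0 -123.7 -111.1
580 40 -131.7 -121.7 -105.7
590 34 -128.1 -117.6 -104.1
600 38 -128.4 -118.7 -104.2
610 39 -126.4 -116.8 -102.9
620 38 -124.9 -117.2 -100.4
630 50 -123.9 -107.5 -48.2
640 72 -122.8 -96.8 -48.3
650 21 -123.4 -109.4 -90.8
handle 63 ((444.73883056640625, -342.8294372558594), (21.043912887573242, 77.73992156982422), 80.3714599609375)
[ 442.78247738 -341.79369526] [ 0.98593151 -0.16714981] -9.622144343461963
handle 571 ((450.2898864746094, -345.7618408203125), (23.137418746948242, 104.62977600097656), 79.40104675292969)
[ 445.59276871 -345.20722778] [-0.979448    0.20169685] 168.3637960185683
```

```bash
python3 - <<'E'
from m import *
from bench import *
go(sense(),[565,-115,230],[np.cos(.148),np.sin(.148)])
E
```

```text
turn frac [-0.0009 -0.      0.1495] shift mm new axes [ 402.3 -385.9   -8. ] frac [ 2.0117 -1.9297 -0.04  ] old axes frac [ 2.4055 -1.4088 -0.0375]
```

```bash
python3 -m creep '[[[0,0,0],[0,0,0.075],1],[[0,0,0],[0,0,0.0745],1],[[0.14,-0.135,0],[0,0,0],1],[[0.14,-0.135,0],[0,0,0],1],[[0.14,-0.135,0],[0,0,0],1],[[0.14,-0.135,0],[0,0,0],1],[[0.14,-0.135,0],[0,0,0],1],[[0.14,-0.135,0],[0,0,0],1],[[0.14,-0.135,0],[0,0,0],1],[[0.14,-0.135,0],[0,0,0],1]]' && python3 -m creep '[[[0.14,-0.135,0],[0,0,0],1],[[0.14,-0.135,0],[0,0,0],1],[[0.14,-0.135,0],[0,0,0],1],[[0.14,-0.135,0],[0,0,0],1],[[0.14,-0.135,0],[0,0,0],1],[[0.14,-0.135,0],[0,0,0],1],[[0,0,0],[0,0,0],1],[[0,0,0],[0,0,0],1]]'; python3 - <<'E'
from m import *
from bench import *
d=get_image("wrist");np.savez("pics/w1.npz",**d);cv2.imwrite("pics/w1.png",d["color"])
s=sense();print(s["ee_pos"],s["joints"],s["time"]);go(s,[565,-115,230],[np.cos(.148),np.sin(.148)])
E
```

```text
time: 0.98
ee_pos: [414.5, -308.1, 222.6]
eef_rot: [-3.133, -0.232, 0.0]
ft_force: [-0.4, -0.4, -0.6]
finger_gap: 87.5
grasp_force: 0.0
time: 1.65
ee_pos: [556.8, -123.1, 222.3]
eef_rot: [-3.132, -0.238, 0.001]
ft_force: [-0.6, 0.1, 0.2]
finger_gap: 88.0
grasp_force: 0.0
[ 555.86101662 -124.3423204   222.22049427] [-3.41017547e-01  3.16314705e-01  1.57665634e+00 -4.87580580e-04
  1.24972317e+00  1.07988403e+00] 1.7
turn frac [-0.0001  0.0008  0.0013] shift mm new axes [10.4 -7.9 -7.8] frac [ 0.0521 -0.0395 -0.0389] old axes frac [ 0.0521 -0.0394 -0.039 ]
```

View pics/w1.png

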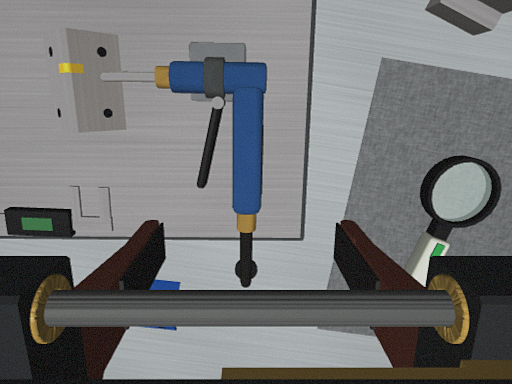

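The wrist view shows the grip at columns 233-263 with its end at row 213, the trigger lever from (216,105) to (203,185), the yellow band at (70,68) and the lens at (460,192). Measuring now.

```bash
python3 - <<'E'
from m import *
from bench import *
W=load("w1");B=([100,120,50],[125,255,255])
c=comp(W,*B,(160,280,50,220),100);m=c[0][2];L=[];Rr=[]
for v in range(110,206,5):
    u=np.nonzero(m[v])[0];u=u[u>225];L.append(onz(W,u.min()-.5,v,100)[:2]);Rr.append(onz(W,u.max()+.5,v,100)[:2])
L,Rr=np.array(L),np.array(Rr)
for a in(L,Rr,(L+Rr)/2):
    k=np.polyfit(a[:,0],a[:,1],1);print("slope deg",np.degrees(np.arctan(k[0])),"y@575",np.polyval(k,575))
v=np.nonzero(m[:,248])[0].max()+.5;print("end",onz(W,248,v,100),"depth",dep(W,248,150),dep(W,248,200))
print("depth x-section v=150:",[dep(W,u,150).round(1).tolist() for u in range(196,270,6)])
hsv=cv2.cvtColor(W["color"],cv2.COLOR_BGR2HSV)
for v in (130,145,160,175,184):
    u=[x for x in range(190,226) if hsv[v,x,2]<60];print("trig",v,u[0],u[-1],onz(W,u[0]-.5,v,95)[:2],onz(W,u[-1]+.5,v,95)[:2])
a=onz(W,266,76,100);print("gun back corner",a,onz(W,160,76,85))
E
```

```text
slope deg 8.00738020740159 y@575 -105.88407719457068
slope deg 7.804517948512768 y@575 -130.15805481097885
slope deg 7.906201960362345 y@575 -118.02437546884104
end [ 528.57876731 -126.24991473  100.        ] depth [ 584.30148992 -117.73330629   99.99838797] [ 540.55642997 -124.41477795   98.85468348]
depth x-section v=150: [[565.6, -65.1, 29.5], [566.5, -71.2, 28.9], [578.1, -83.8, 93.3], [568.6, -83.8, 30.4], [569.3, -90.0, 28.9], [570.2, -96.2, 28.5], [571.4, -102.4, 29.6], [582.8, -109.4, 98.6], [583.8, -114.4, 100.0], [584.5, -119.4, 99.8], [585.1, -124.5, 98.3], [585.3, -129.7, 94.1], [577.0, -139.8, 29.0]]
trig 130 208 217 [595.10405351 -81.54328986] [596.38498853 -89.87120619]
trig 145 205 214 [582.15762558 -80.53730613] [583.45353112 -88.96130615]
trig 160 202 210 [568.90901415 -79.50784167] [570.089123   -87.17794734]
trig 175 199 207 [555.34751437 -78.45406465] [556.54174537 -86.21475488]
trig 184 197 205 [547.02905344 -77.63607455] [548.23192185 -85.45215469]
gun back corner [ 644.89575932 -122.95241409  100.        ] [632.40516638 -35.76922196  85.        ]
```

```bash
python3 - <<'E'
from m import *
from bench import *
a=np.radians(7.9);go(sense(),[575,-110,67],[np.cos(a),np.sin(a)])
E
```

```text
turn frac [-0.0001  0.0008  0.0077] shift mm new axes [ 20.9 -11.6 155.2] frac [ 0.1046 -0.0579  0.7761] old axes frac [ 0.1063 -0.0565  0.776 ]
```

```bash
python3 -m creep '[[[0.105,-0.058,0],[0,0,0.008],1],[[0,0,0.18],[0,0,0],1],[[0,0,0.18],[0,0,0],1],[[0,0,0.18],[0,0,0],1],[[0,0,0.14],[0,0,0],1],[[0,0,0.096],[0,0,0],1],[[0,0,0],[0,0,0],1],[[0,0,0],[0,0,0],1]]' 25; python3 - <<'E'
from m import *
from bench import *
a=np.radians(7.9);go(sense(),[575,-110,67],[np.cos(a),np.sin(a)]);print(sense()["ft_force"])
E
```

```text
time: 2.37
ee_pos: [573.5, -111.4, 66.8]
eef_rot: [-3.134, -0.21, 0.005]
ft_force: [-0.7, 0.4, 0.9]
finger_gap: 87.6
grasp_force: 0.0
turn frac [-0.0007  0.0018 -0.0027] shift mm new axes [ 1.6 -1.2 -0.2] frac [ 0.0082 -0.0059 -0.0012] old axes frac [ 0.0081 -0.0059 -0.0012]
[-0.70657986  0.42639059  0.85340709]
```

```bash
python3 -m creep '[[[0.006,-0.005,0],[0,0,0],0.6],[[0,0,0],[0,0,0],0.5],[[0,0,0],[0,0,0],0.3],[[0,0,0],[0,0,0],0],[[0,0,0],[0,0,0],0],[[0,0,0],[0,0,0],0],[[0,0,0],[0,0,0],0],[[0,0,0],[0,0,0],0],[[0,0,0],[0,0,0],0],[[0,0,0],[0,0,0],0]]' 25; python3 -m creep '[[[0,0,0],[0,0,0],0],[[0,0,0],[0,0,0],0],[[0,0,0],[0,0,0],0],[[0,0,0],[0,0,0],0]]'
```

```text
time: 3.2
ee_pos: [575.8, -109.8, 67.7]
eef_rot: [3.134, 0.213, -0.001]
ft_force: [-3.9, -3.6, 5.8]
finger_gap: 42.1
grasp_force: 25.0
time: 3.53
ee_pos: [575.8, -109.8, 67.7]
eef_rot: [3.134, 0.213, -0.001]
ft_force: [-4.1, -2.8, 6.6]
finger_gap: 42.2
grasp_force: 25.0
```

Gap 42 mm against the expected 43 mm at 25 N, so the trigger is fully home. Releasing and rising.

```bash
python3 -m creep '[[[0,0,0],[0,0,0],0.6],[[0,0,0],[0,0,0],0.8],[[0,0,0],[0,0,0],1],[[0,0,0],[0,0,0],1],[[0,0,0],[0,0,0],1],[[0,0,0],[0,0,0],1],[[0,0,0],[0,0,0],1],[[0,0,0],[0,0,0],1]]' && python3 -m creep '[[[0,0,-0.18],[0,0,0],1],[[0,0,-0.2],[0,0,0],1],[[0,0,-0.2],[0,0,0],1],[[0,0,-0.2],[0,0,0],1],[[0,0,-0.1],[0,0,0],1],[[0,0,0],[0,0,0],1],[[0,0,0],[0,0,0],1]]'; python3 - <<'E'
from m import *
from bench import *
W=get_image("wrist");np.savez("pics/w2.npz",**W);s=sense();print(s["ee_pos"],s["joints"])
hsv=cv2.cvtColor(W["color"],cv2.COLOR_BGR2HSV)
p=proj(W,[569,-80,95]);print(p)
v=int(p[1]);u=[x for x in range(int(p[0])-12,int(p[0])+18) if hsv[v,x,2]<60];print("trig",u,onz(W,u[0]-.5,v,95))
Y=([18,90,90],[35,255,255])
for n in("w1","w2"):
    d=load(n)
    for c in comp(d,*Y,(0,155,0,200),8):
        r=cv2.minAreaRect(np.argwhere(c[2])[:,::-1].astype(np.float32));print(n,c[0],c[1],r,onz(d,*c[0],66),np.median(cloud(d,c[2]),0))
a=load("w1");
y1=comp(load("w1"),*Y,(0,155,0,200),8)[0][0];y2=comp(W,*Y,(0,155,0,200),8)
if y2:print(two(a,y1,W,y2[0][0]))
E
```

```text
time: 4.2
ee_pos: [576.0, -109.4, 67.3]
eef_rot: [3.134, 0.213, -0.001]
ft_force: [0.6, -0.1, -1.1]
finger_gap: 87.7
grasp_force: 0.0
time: 4.78
ee_pos: [576.9, -109.5, 244.7]
eef_rot: [3.133, 0.212, 0.004]
ft_force: [0.7, -0.4, -0.5]
finger_gap: 87.7
grasp_force: 0.0
[ 575.74125072 -109.1770564   242.97567069] [-3.05209007e-01  3.21508191e-01  1.51459740e+00 -6.90214007e-05
  1.30594795e+00  1.13028479e+00]
(np.float64(216.90407011330365), np.float64(179.76789386166692))
trig [217, 218, 219, 220, 221, 222, 223, 224] [569.68785857 -79.53961188  95.        ]
w1 [70.6440678 67.75     ] 236 ((71.03814697265625, 67.66082000732422), (24.383913040161133, 9.671832084655762), 2.602562189102173) [627.71633188  47.92730277  66.        ] [627.6854233   48.72631715  62.69358355]
w2 [94.41578947 96.81578947] 190 ((95.0, 97.0), (8.0, 22.0), 90.0) [627.81703154  48.58712307  66.        ] [627.65558699  49.2426173   62.97972082]
(array([627.62699585,  51.05322913,  60.0698426 ]), np.float64(0.3315924985370916))
```

```bash
python3 - <<'E'
from m import *
from bench import *
a=np.radians(7.9);go(sense(),[555,75,243],[np.cos(a),np.sin(a)])
E
```

```text
turn frac [-0.0001  0.0003 -0.0016] shift mm new axes [   4.8 -185.3   -0. ] frac [ 2.380e-02 -9.264e-01 -1.000e-04] old axes frac [ 0.0215 -0.9265 -0.    ]
```

```bash
python3 -m creep '[[[0.02,-0.18,0],[0,0,0],1],[[0,-0.2,0],[0,0,0],1],[[0,-0.2,0],[0,0,0],1],[[0,-0.2,0],[0,0,0],1],[[0,-0.145,0],[0,0,0],1],[[0,0,0],[0,0,0],1],[[0,0,0],[0,0,0],1],[[0,0,0],[0,0,0],1]]'; python3 - <<'E'
from m import *
from bench import *
W=get_image("wrist");np.savez("pics/w3.npz",**W);cv2.imwrite("pics/w3.png",W["color"]);s=sense();print(s["ee_pos"],s["qvel"].__abs__().max() if hasattr(s["qvel"],"max") else 0)
E
```

```text
time: 5.5
ee_pos: [554.4, 74.1, 241.9]
eef_rot: [3.134, 0.213, -0.005]
ft_force: [0.0, 0.4, 0.0]
finger_gap: 87.9
grasp_force: 0.0
[554.74039639  73.64013002 242.22140594] 0.014772023551156512
```

View pics/w3.png

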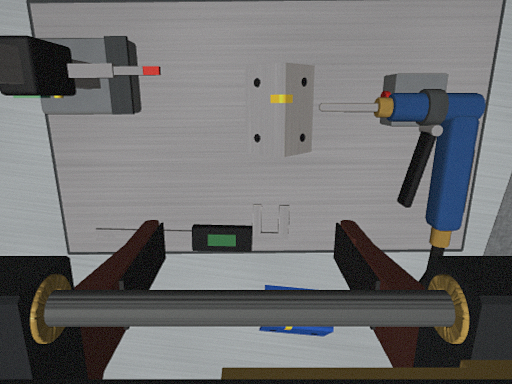

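The picture shows the bracket with its ridge near column 286, the yellow band at (282,99) and the red tip ending at (160,71). The trigger is back at rest.

```bash
python3 - <<'E'
from m import *
W=load("w3");Y=([18,90,90],[35,255,255])
y=comp(W,*Y,(240,320,60,140),8)[0];vs,us=np.nonzero(y[2]);print("yellow",y[0],us.min(),us.max(),vs.min(),vs.max())
g=W["color"].mean(2)
for v0,v1 in((70,76),(84,92),(108,120),(122,132),(145,150)):
    r=g[v0:v1].mean(0)[240:322];dd=np.abs(np.convolve(r,[1,1,0,-1,-1],'same'));k=np.argsort(-dd[3:-3])[:8]+243;print(v0,sorted(k.tolist()))
for v in(99,85,115):print([dep(W,u,v)[1:].round(1).tolist() for u in range(262,312,4)])
for u in(284,286,288):print(u,onz(W,u,y[0][1],66))
c=W["color"].astype(int);m=(c[...,2]-np.maximum(c[...,0],c[...,1])>40);m[:,:120]=0;m[:,180:]=0;m[100:]=0
v,u=np.nonzero(m);pc=(u.mean(),v.mean());print("red",pc,u.min(),u.max(),v.min(),v.max(),[dep(W,a,b)[2].round(1) for a,b in zip(u,v)][::4])
def red(d,b):
    x0,x1,y0,y1=b;c=d["color"].astype(float)[y0:y1,x0:x1];w=np.clip(c[...,2]-np.maximum(c[...,0],c[...,1])-25,0,None)
    v,u=np.mgrid[y0:y1,x0:x1];return ((u*w).sum()/w.sum(),(v*w).sum()/w.sum())
a,b=red(S,(276,292,204,218)),red(D,(258,272,150,164))
print(two(S,a,W,pc),two(D,b,W,pc),two(S,a,D,b))
# plate depth bias
print("plate z",[dep(W,u,v)[2].round(1) for u,v in((200,150),(230,60),(340,170),(200,30),(100,180))])
E
```

```text
yellow [281.1761658   98.29015544] 270 292 94 102
70 [284, 285, 286, 287, 312, 313, 314, 315]
84 [253, 254, 255, 258, 259, 260, 302, 305]
108 [283, 284, 285, 286, 311, 312, 313, 314]
122 [283, 284, 285, 286, 310, 311, 312, 313]
145 [283, 284, 285, 309, 310, 311, 312, 313]
[[70.7, 48.8], [66.8, 51.5], [63.1, 54.9], [59.5, 59.8], [55.9, 63.4], [52.3, 66.3], [48.2, 63.2], [43.8, 58.5], [39.4, 54.4], [34.7, 49.1], [30.3, 46.6], [25.2, 40.0], [20.2, 34.7]]
[[72.7, 49.5], [68.9, 53.2], [65.1, 54.9], [61.4, 58.8], [57.9, 63.2], [54.2, 63.9], [50.2, 62.3], [46.1, 59.2], [41.6, 53.9], [37.3, 50.8], [32.6, 45.5], [27.9, 40.8], [22.9, 35.2]]
[[68.4, 48.1], [64.5, 51.6], [60.8, 57.1], [57.1, 59.9], [53.4, 62.9], [49.7, 64.8], [45.6, 62.0], [41.2, 58.4], [36.7, 54.1], [32.1, 49.9], [27.1, 44.2], [22.4, 40.4], [17.1, 33.9]]
284 [627.86525483  50.49718964  66.        ]
286 [628.12722628  48.59317569  66.        ]
288 [628.38919809  46.68915909  66.        ]
red (np.float64(150.7814569536424), np.float64(70.03973509933775)) 142 159 66 74 [np.float64(28.5), np.float64(31.2), np.float64(28.7), np.floa
[... 309 characters left out ...]
33.6), np.float64(134.6), np.float64(133.9), np.float64(134.3), np.float64(134.0), np.float64(134.4), np.float64(133.2), np.float64(134.6), np.float64(135.0), np.float64(133.8), np.float64(133.4), np.float64(134.6), np.float64(135.4), np.float64(135.5), np.float64(135.0), np.float64(134.9), np.float64(135.0), np.float64(133.7), np.float64(135.1)]
(array([633.85669169, 159.71118836, 133.20952126]), np.float64(0.4299829051434643)) (array([634.03217587, 158.73872721, 136.75091016]), np.float64(0.8939497325192931)) (array([635.11159684, 160.03368898, 135.37184545]), np.float64(0.47711282882695366))
plate z [np.float64(28.8), np.float64(29.0), np.float64(28.4), np.float64(29.4), np.float64(29.7)]
```

```bash
python3 - <<'E'
from m import *
from bench import *
a=np.radians(-10.6);go(sense(),[440,-345,240],[np.cos(a),np.sin(a)])
E
```

```text
turn frac [0.0004 0.0014 0.2037] shift mm new axes [-35.8 432.6   2.2] frac [-0.1789  2.163   0.0111] old axes frac [-0.85    1.997   0.0136]
```

```bash
python3 -m creep '[[[0,0,0],[0,0,0.068],1],[[0,0,0],[0,0,0.068],1],[[0,0,0],[0,0,0.068],1],[[-0.016,0.196,0],[0,0,0],1],[[-0.016,0.196,0],[0,0,0],1],[[-0.016,0.196,0],[0,0,0],1],[[-0.016,0.196,0],[0,0,0],1],[[-0.016,0.196,0],[0,0,0],1],[[-0.016,0.196,0],[0,0,0],1],[[-0.016,0.196,0],[0,0,0],1]]' && python3 -m creep '[[[-0.016,0.196,0],[0,0,0],1],[[-0.016,0.196,0],[0,0,0],1],[[-0.016,0.196,0],[0,0,0],1],[[-0.016,0.196,0],[0,0,0],1],[[0,0,0],[0,0,0],1],[[0,0,0],[0,0,0],1],[[0,0,0],[0,0,0],1]]'; python3 - <<'E'
from m import *
from bench import *
W=get_image("wrist");np.savez("pics/w4.npz",**W);cv2.imwrite("pics/w4.png",W["color"]);s=sense();print(s["ee_pos"],s["eef_rot"])
E
```

```text
time: 6.38
ee_pos: [481.2, -194.2, 243.1]
eef_rot: [3.128, -0.294, -0.001]
ft_force: [0.5, 0.8, -0.8]
finger_gap: 87.6
grasp_force: 0.0
time: 6.97
ee_pos: [440.2, -343.1, 242.8]
eef_rot: [-3.126, 0.294, 0.002]
ft_force: [-0.5, -0.4, -1.0]
finger_gap: 87.8
grasp_force: 0.0
[ 440.62578672 -342.33947402  242.97911284] [-3.12676329e+00  2.91877512e-01  1.30332307e-03]
```

View pics/w4.png

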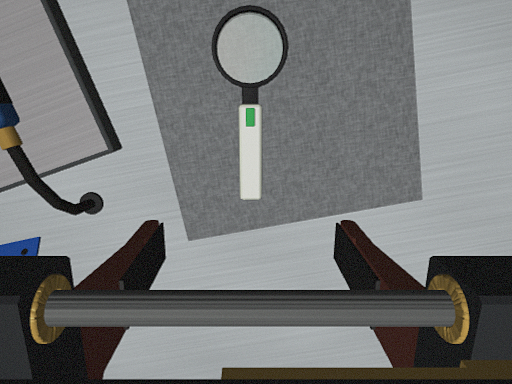

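The wrist view shows the lens at (250,47) with rim columns 212-288, and the white handle at columns 239-261, rows 104-199. Measuring the grip point.

```bash
python3 - <<'E'
from m import *
from bench import *
W=load("w4");hsv=cv2.cvtColor(W["color"],cv2.COLOR_BGR2HSV)
h=comp(W,[0,0,170],[180,60,255],(225,275,100,210),50)[0][2]
L=[];R=[]
for v in range(132,194,4):
    u=np.nonzero(h[v])[0];L.append(onz(W,u.min()-.5,v,24)[:2]);R.append(onz(W,u.max()+.5,v,24)[:2])
C=(np.array(L)+R)/2;k=np.polyfit(C[:,0],C[:,1],1);yaw=np.arctan(k[0]);print("handle yaw",np.degrees(yaw),"width",np.linalg.norm(np.array(L)-R,axis=1).mean())
vs,us=np.nonzero(h);print("rows",vs.min(),vs.max());e0=onz(W,250,vs.min()-.5,24);e1=onz(W,250,vs.max()+.5,24);print("ends",e0,e1,np.linalg.norm(e0-e1))
m=((hsv[...,2]<50)*255).astype(np.uint8);m[:,:205]=0;m[:,295:]=0;m[90:]=0
ct=max(cv2.findContours(m,cv2.RETR_EXTERNAL,cv2.CHAIN_APPROX_NONE)[0],key=len)[:,0]
ct=ct[ct[:,1]<82]
for z in(20,10):
    P=np.array([onz(W,a,b,z)[:2] for a,b in ct]);A=np.c_[2*P,np.ones(len(P))];q=np.linalg.lstsq(A,(P**2).sum(1),rcond=None)[0];print("lens",z,q[:2],np.sqrt(q[2]+q[:2]@q[:2]))
d=np.array([np.cos(yaw),np.sin(yaw)]);g=q[:2]-88*d;print("grip from lens",g,"handle line y",np.polyval(k,g[0]))
print("from ends: grip",e0[:2]-30*d,e1[:2]+80*d)
print("depth",np.median(cloud(W,h),0),[dep(W,u,v)[2].round(1) for u,v in((300,150),(200,150),(213,47),(287,47),(250,8))])
hs=comp(S,[0,0,150],[180,60,255],(155,195,125,160),10)[0][0];hd=[np.median(cloud(S,comp(S,[0,0,150],[180,60,255],(155,195,125,160),10)[0][2])[:,2])]
# two views of the handle/dark-neck junction height: use green patch
G=([50,80,60],[80,255,255]);a=comp(W,*G,(235,265,100,130),5);b=comp(D,*G,(250,285,365,384),3);c=comp(S,*G,(155,190,130,165),2)
print([x[0][0] if x else None for x in(a,b,c)])
if b:print("green 2-view",two(W,a[0][0],D,b[0][0]),onz(W,*a[0][0],24))
go(sense(),[*g,12-19+2],d)
E
```

```text
handle yaw -10.840088302030045 width 23.045388629442662
rows 105 199
ends [ 502.28015764 -355.63373574   24.        ] [ 396.10999886 -335.61964537   24.        ] 108.04011490318177
lens 20 [ 560.18841682 -366.05134116] 39.35107470663004
lens 10 [ 561.51912466 -366.29666692] 40.376552255078266
grip from lens [ 475.08940505 -349.74663466] handle line y -350.177708708655
from ends: grip [ 472.8154805  -349.99167928] [ 474.68247124 -350.66512925]
depth [ 448.18718512 -344.54615764   22.80138863] [np.float64(-1.2), np.float64(-1.1), np.float64(19.4), np.float64(18.8), np.float64(20.3)]
[array([249.65100671, 116.51006711]), array([264.33333333, 374.91666667]), array([166.5, 147. ])]
green 2-view (array([ 490.15536671, -353.04247586,   26.20784979]), np.float64(0.6098947052807572)) [ 489.76926041 -352.88506773   24.        ]
turn frac [-0.0007  0.0006  0.0019] shift mm new axes [ 35.2   0.8 248. ] frac [0.1762 0.004  1.2399] old axes frac [0.1774 0.0059 1.2397]
```

```bash
python3 -m creep '[[[0.175,0.004,0],[0,0,0.002],1],[[0,0,0.2],[0,0,0],1],[[0,0,0.2],[0,0,0],1],[[0,0,0.2],[0,0,0],1],[[0,0,0.2],[0,0,0],1],[[0,0,0.18],[0,0,0],1],[[0,0,0.1],[0,0,0],1],[[0,0,0.06],[0,0,0],1],[[0,0,0],[0,0,0],1],[[0,0,0],[0,0,0],1]]'; python3 - <<'E'
from m import *
from bench import *
s=sense();print(s["ee_pos"],s["ft_force"]);a=np.radians(-10.84);go(s,[474.7,-350,4],[np.cos(a),np.sin(a)])
E
```

```text
time: 7.85
ee_pos: [476.0, -349.3, 15.8]
eef_rot: [-3.128, 0.293, 0.0]
ft_force: [-0.4, -1.4, 0.1]
finger_gap: 87.9
grasp_force: 0.0
[ 475.9892149  -349.25143888   15.77879565] [-0.3662698  -1.35207587  0.08771465]
turn frac [-0.0002  0.0001  0.0014] shift mm new axes [-1.1  1.  11.8] frac [-0.0056  0.0049  0.0589] old axes frac [-0.0056  0.0049  0.0589]
```

```bash
python3 -m creep '[[[0,0.004,0.03],[0,0,0.001],1],[[0,0,0.026],[0,0,0],1],[[0,0,0],[0,0,0],1],[[0,0,0],[0,0,0],0.5],[[0,0,0],[0,0,0],0.35],[[0,0,0],[0,0,0],0.2],[[0,0,0],[0,0,0],0.1],[[0,0,0],[0,0,0],0],[[0,0,0],[0,0,0],0],[[0,0,0],[0,0,0],0]]' 40; python3 -m creep '[[[0,0,0],[0,0,0],0],[[0,0,0],[0,0,0],0],[[0,0,0],[0,0,0],0],[[0,0,0],[0,0,0],0]]'
```

```text
time: 8.68
ee_pos: [475.3, -350.7, 4.3]
eef_rot: [-3.127, 0.298, 0.0]
ft_force: [-0.3, -0.4, 0.3]
finger_gap: 44.3
grasp_force: 0.0
time: 9.02
ee_pos: [475.3, -350.6, 4.2]
eef_rot: [-3.127, 0.298, 0.0]
ft_force: [-0.8, 0.1, 0.5]
finger_gap: 25.7
grasp_force: 40.0
```

```bash
python3 -m creep '[[[0,0,-0.03],[0,0,0],0],[[0,0,-0.06],[0,0,0],0],[[0,0,-0.1],[0,0,0],0],[[0,0,-0.14],[0,0,0],0],[[0,0,-0.16],[0,0,0],0],[[0,0,-0.16],[0,0,0],0],[[0,0,-0.14],[0,0,0],0],[[0,0,-0.1],[0,0,0],0],[[0,0,-0.06],[0,0,0],0],[[0,0,0],[0,0,0],0]]' ; python3 - <<'E'
from m import *
from bench import *
W=get_image("wrist");np.savez("pics/w5.npz",**W)
s=sense();print(s["ft_force"],s["moment"],s["finger_gap"]);go(s,[540.5,50,200],[1,0])
R=Ro.from_rotvec(s["eef_rot"]).as_matrix()
hsv=cv2.cvtColor(W["color"],cv2.COLOR_BGR2HSV);m=((hsv[...,2]<50)*255).astype(np.uint8);m[:,:150]=0;m[:,350:]=0;m[200:]=0
v,u=np.nonzero(m);print(u.min(),u.max(),v.min(),v.max())
P=cloud(W,m>0);L=(P-s["ee_pos"])@R;L=L[abs(L[:,2])<60];print(len(L),np.median(L,0),L.min(0),L.max(0))
A=np.c_[L[:,:2],np.ones(len(L))];print("plane",np.linalg.lstsq(A,L[:,2],rcond=None)[0])
E
```

```text
time: 9.85
ee_pos: [476.8, -352.0, 198.6]
eef_rot: [3.123, -0.297, 0.008]
ft_force: [-0.1, -0.3, -3.0]
finger_gap: 25.8
grasp_force: 40.0
[ 0.2705546   0.0079812  -3.29427176] [ 0.09101121 -0.00540405 -0.04266907] 25.875831710678565
turn frac [ 0.0015 -0.002  -0.1208] shift mm new axes [  64.4 -401.3   -3.5] frac [ 0.3222 -2.0067 -0.0174] old axes frac [-0.062  -2.0314 -0.0217]
150 347 0 192
4903 [ 67.63413156   3.26497302 -15.57150461] [ 29.29417399 -40.02822153 -19.27685533] [109.90623074  40.50542218  -5.7546706 ]
plane [ 8.58517083e-03  1.29010539e-03 -1.54595761e+01]
```

```bash
python3 -m creep '[[[0,0,0],[0,0,-0.03],0],[[0,0,0],[0,0,-0.045],0],[[0,0,0],[0,0,-0.045],0],[[0.01,-0.06,0],[0,0,0],0],[[0.02,-0.12,0],[0,0,0],0],[[0.025,-0.16,0],[0,0,0],0],[[0.027,-0.17,0],[0,0,0],0],[[0.027,-0.17,0],[0,0,0],0],[[0.027,-0.17,0],[0,0,0],0],[[0.027,-0.17,0],[0,0,0],0]]' && python3 -m creep '[[[0.027,-0.17,0],[0,0,0],0],[[0.027,-0.17,0],[0,0,0],0],[[0.027,-0.17,0],[0,0,0],0],[[0.025,-0.16,0],[0,0,0],0],[[0.02,-0.14,0],[0,0,0],0],[[0.02,-0.11,0],[0,0,0],0],[[0.01,-0.06,0],[0,0,0],0],[[0,-0.02,0],[0,0,0],0],[[0,0,0],[0,0,0],0],[[0,0,0],[0,0,0],0]]'; cat > q.py <<'E'
from m import *
from bench import *
s=sense();R=Ro.from_rotvec(s["eef_rot"]).as_matrix();print(s["ee_pos"],s["time"]);go(s,[540.5,50,127.5],[1,0])
def fit(P):
    A=np.c_[2*P,np.ones(len(P))];q=np.linalg.lstsq(A,(P**2).sum(1),rcond=None)[0];return q[:2],np.sqrt(q[2]+q[:2]@q[:2])
for n in("wrist","scene","side"):
    W=get_image(n);np.savez(f"pics/{n}_q.npz",**W);cv2.imwrite(f"pics/{n}_q.png",W["color"])
    hsv=cv2.cvtColor(W["color"],cv2.COLOR_BGR2HSV);e=s["ee_pos"]+R@[87,0,-6]
    v,u=np.nonzero((hsv[...,2]<60)&(W["range_z"]>0));P=np.array([dep(W,a,b) for a,b in zip(u,v)])
    k=(np.linalg.norm(P[:,:2]-e[:2],axis=1)<55)&(abs(P[:,2]-e[2])<35)&(P[:,0]>s["ee_pos"][0]+52);P=P[k]
    if len(P)<8:print(n,"few",len(P));continue
    t=np.percentile(P[:,2],[5,50,95]);A=np.c_[P[:,:2]-e[:2],np.ones(len(P))]
    print(n,len(P),"z",t.round(1),"mid bbox",((P.min(0)+P.max(0))/2).round(1),(P.max(0)-P.min(0)).round(1),"plane",np.linalg.lstsq(A,P[:,2],rcond=None)[0].round(3),"exp",e.round(1))
E
python3 q.py
```

```text
time: 10.73
ee_pos: [507.1, -143.9, 193.3]
eef_rot: [-3.14, 0.006, 0.003]
ft_force: [1.2, -0.6, -2.6]
finger_gap: 25.7
grasp_force: 40.0
time: 11.57
ee_pos: [539.1, 52.6, 193.9]
eef_rot: [3.141, -0.003, -0.002]
ft_force: [-0.4, -0.2, -2.5]
finger_gap: 26.0
grasp_force: 40.0
[539.11782529  52.57994098 193.93240786] 11.5667
turn frac [ 0.0003  0.0006 -0.0011] shift mm new axes [ 1.4  2.6 66.4] frac [0.0069 0.0129 0.3322] old axes frac [0.0073 0.0127 0.3322]
wrist 4912 z [200.8 208.  209.4] mid bbox [619.7  52.8 204.1] [57.  80.8 14.4] plane [-1.30000e-02  4.00000e-03  2.06884e+02] exp [626.1  52.4 199.8]
scene 148 z [193.1 204.2 211.3] mid bbox [629.2  54.4 201.8] [75.5 78.3 22.8] plane [-9.10000e-02 -2.50000e-02  2.04572e+02] exp [626.1  52.4 199.8]
side 290 z [194.2 205.2 211.6] mid bbox [628.5  50.4 201.9] [74.4 81.8 22.7] plane [5.70000e-02 5.30000e-02 2.05147e+02] exp [626.1  52.4 199.8]
```

```bash
python3 -m creep '[[[0.007,0.013,0.03],[0,0,0],0],[[0,0,0.06],[0,0,0],0],[[0,0,0.08],[0,0,0],0],[[0,0,0.08],[0,0,0],0],[[0,0,0.05],[0,0,0],0],[[0,0,0.025],[0,0,0],0],[[0,0,0.007],[0,0,0],0],[[0,0,0],[0,0,0],0],[[0,0,0],[0,0,0],0],[[0,0,0],[0,0,0],0]]'; python3 q.py; python3 - <<'E'
from h import *
a=crop("side_q",180,350,80,255,3);b=crop("wrist_q",100,400,0,300,1);c=np.zeros((525,800,3),np.uint8);c[:,:510]=a;c[:300,510:]=b[:,:290];cv2.imwrite("pics/fin.png",c)
E
```

```text
time: 12.55
ee_pos: [541.8, 50.6, 128.7]
eef_rot: [-3.142, 0.002, -0.002]
ft_force: [0.5, 0.6, -2.5]
finger_gap: 25.8
grasp_force: 40.0
[541.80624446  50.55881276 128.68695844] 12.55
turn frac [-0.     -0.001  -0.0008] shift mm new axes [-1.3  0.6  1.2] frac [-0.0065  0.0028  0.0059] old axes frac [-0.0065  0.0028  0.0059]
wrist 5018 z [135.8 143.  144.4] mid bbox [622.3  51.  138.4] [57.  81.1 14.6] plane [-1.10000e-02  5.00000e-03  1.41892e+02] exp [628.8  50.4 134.8]
scene 119 z [128.4 139.  145.3] mid bbox [632.1  52.4 137. ] [76.4 78.3 20.3] plane [-8.30000e-02 -1.90000e-02  1.39446e+02] exp [628.8  50.4 134.8]
side 245 z [129.3 140.6 146.4] mid bbox [630.6  47.5 137.5] [73.1 84.3 20.2] plane [5.00000e-02 4.80000e-02 1.40115e+02] exp [628.8  50.4 134.8]
```

View pics/fin.png

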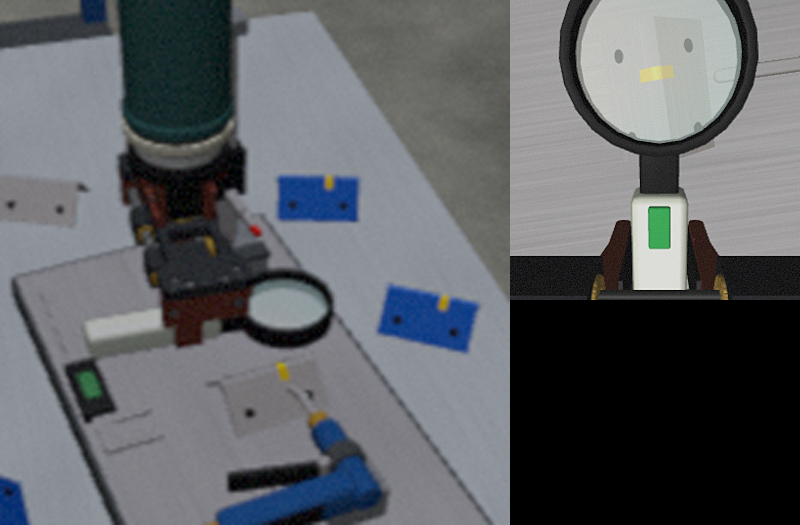

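The side crop shows the lens hovering above the bracket with the red tip at (255,230) undisturbed. In the wrist view the band shows through the lens at about (247,73). I'll check centring with a circle fit.

```bash
cat > c.py <<'E'
from m import *
from bench import *
s=sense();zt=s["ee_pos"][2]+6
W=get_image("wrist");hsv=cv2.cvtColor(W["color"],cv2.COLOR_BGR2HSV)
m=((hsv[...,2]<70)*255).astype(np.uint8);m[:,:140]=0;m[:,370:]=0;m[180:]=0
ct=max(cv2.findContours(m,cv2.RETR_EXTERNAL,cv2.CHAIN_APPROX_NONE)[0],key=len)[:,0];ct=ct[(ct[:,1]<140)&(ct[:,1]>2)]
for z in(zt+10,zt,zt-10):
    P=np.array([onz(W,a,b,z)[:2] for a,b in ct]);A=np.c_[2*P,np.ones(len(P))];q=np.linalg.lstsq(A,(P**2).sum(1),rcond=None)[0];print("lens",z.round(1),q[:2],np.sqrt(q[2]+q[:2]@q[:2]))
v,u=np.nonzero((hsv[...,0]>15)&(hsv[...,0]<38)&(hsv[...,1]>60)&(hsv[...,2]>90));k=(u>200)&(u<300)&(v>40)&(v<110);u,v=u[k],v[k]
print("yellow",len(u),u.mean(),v.mean(),u.min(),u.max(),onz(W,u.mean(),v.mean(),64))
print(s["ee_pos"],s["time"],s["qvel"])
E
python3 c.py
```

```text
lens 144.5 [627.32401055  50.98940258] 36.67295396749841
lens 134.5 [628.42697113  51.01992264] 39.20093666958416
lens 124.5 [629.52993172  51.05044269] 41.72891937167763
yellow 430 246.353488372093 72.54883720930232 229 263 [627.33149017  52.39887405  64.        ]
[541.51859975  50.67770425 128.48596748] 12.7 [-0.00048971  0.00127136  0.00355403 -0.00075883 -0.00187827  0.00056001]
```

```bash
python3 -m creep '[[[-0.004,0.002,0.004],[0,0,0],0],[[0,0,0.003],[0,0,0],0],[[0,0,0],[0,0,0],0],[[0,0,0],[0,0,0],0],[[0,0,0],[0,0,0],0],[[0,0,0],[0,0,0],0],[[0,0,0],[0,0,0],0],[[0,0,0],[0,0,0],0],[[0,0,0],[0,0,0],0],[[0,0,0],[0,0,0],0]]'; python3 c.py; python3 -c "
from bench import *
print(sign_off())"
```

```text
time: 13.58
ee_pos: [540.3, 50.2, 126.5]
eef_rot: [-3.141, 0.002, -0.0]
ft_force: [-0.1, 0.4, -2.0]
finger_gap: 25.9
grasp_force: 40.0
lens 142.5 [626.07570023  50.55118509] 36.63989434988302
lens 132.5 [627.16546581  50.58237235] 39.16732343974109
lens 122.5 [628.25523139  50.6135596 ] 41.69475252958037
yellow 436 245.46559633027522 70.14449541284404 229 262 [627.29202911  52.49332652  64.        ]
[540.27413019  50.23835935 126.48882038] 13.5833 [-0.00048743 -0.00126085  0.00160168  0.00069558  0.00162451 -0.00217282]
the job is handed in; nothing more can be done
None
```

The job is handed in at 13.6 s: the trigger was squeezed home and sprang back, and the magnifier is held steady and level, its lens within about 1 mm of the yellow band and at about the pointer-tip height (z ≈ 132.5 mm, good to about 2 mm); no verdict was returned.

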